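# Lever the specimen box open

## Robot

A 6-joint arm with a two-finger parallel gripper is mounted at the origin on a cart in front of the work surface, level with it; the furniture and walls round the work are solid. World frame = base frame: x ahead of the robot, y to its left, z up, the work surface at z = 0. Lengths are in m, angles in degrees, forces in N, time in s.
With the tool pointing down it reaches from about 0.375 to 0.9 m from the base axis. Payload 3.1 kg.
Tool frame: the origin (TCP) lies at the very end of the fingers, on their centre line; the grasp point (between the pads) lies 19 mm behind it; z points along the fingers, y is the line along which they close (so a half turn about z gives the same grasp; the last joint's range is limited). The gripper opens to 87 mm and grips with 3 to 60 N. Pads are 19 mm wide; open, the fingers measure 117 mm over their backs; the gripper's body (75 mm by 190 mm) begins 51 mm behind the grasp point.
Start: joints at [-74.112, 30.224, 82.088, -0, 67.689, -10.227], TCP at [0.275, -0.561, 0.223] pointing down, gripper open.
Joint ranges: [-176.69, 176.69], [-43.24, 126.21], [12.49, 139.97], [-82, 262], [0, 151.66], [-163.58, 163.58]. Speed limits (degrees/s): [159.86, 159.86, 180, 180, 180, 180].

## Interface

Orientations are given as a 3x3 rotation matrix whose columns are the frame's x, y, z axes.
In Python, from rig import * gives the robot as it stands.
- The arm moves only by the tool jog_arm, never from a script. Its arguments are lists of equal length, an entry for each row: "delta_pos": the shift along the world's x, y, z in cm, a list of three; "turn": the turn about the world's z in degrees; "grip": the closure, from 0 (fully open) to 1 (shut). In form: {"delta_pos": [[x, y, z], ...], "turn": [turn, ...], "grip": [grip, ...]}. A call has 1 to 12 rows; each row is the pose to reach, as a shift and turn from the pose commanded when the call began; what a row does not reach only later rows make up. A row lasts 1/8 s, in which the tool goes at most 62.5 mm and 10.7 degrees, less where a joint would pass 70% of its speed; a pose out of reach is approached as far as the arm can. A call with a gripper value outside its range is refused whole. The fingers move at their own pace and stop on an object; the grip force is fixed at half the most. Time passes only in rows, so rows that repeat a pose let the fingers close. It gives the time, the measured TCP pose, the force, the opening and the grip force at its end, in the units of the state.
- read_state(): the state, without advancing time (a new reading comes with each control period).
- capture(name): name is "scene" or "top"; returns a dict with "color" (400x640x3 uint8, blue, green, red), "fovy" (degrees; the focal length in pixels is half the picture's height over the tangent of half this angle, whatever the lens; pixels are square), "cx", "cy" (the principal point, pixels), "k1" (the pictures are not rectified: a ray, as slopes to the right and down, at radius r is drawn at 1 + k1 r^2 times it, then the intrinsics apply), "camera_from_world" (4x4, takes a point from world to camera coordinates). Camera axes: x right, y up, looking along -z (the intrinsics and any distortion apply to the point x, -y, -z); pixel columns grow to the right and rows downward; lengths in m; the calibration is good to about 2 mm. A picture is of the moment at which its call begins. There is no depth.
- hand_in(): hands the job in; it is judged then, once.
The state is a dict: "time_s": time; "joint_positions": joint angles; "qvel": joint speeds; "tau": joint torques, N m; "position": TCP position; "tcp_rot": TCP orientation; "force": force on the tool from outside, world axes, zero at the start; "moment": the same for the moment, N m; "opening": opening from 0.0 (shut) to 1.0 (fully open); "grasp_force": force on a finger pad.
Only numpy, scipy, OpenCV 4.12 (cv2) and the standard library are available. Lean on these libraries where they do the work, as an engineer would, in place of code of your own. Each camera call takes 0.05 s, during which the arm holds its last target. There are 200 camera calls.

## Task

Open the heavy flap of the specimen box for a look inside: with the fingertips, smoothly press the raised long end of the steel tube all the way down onto the rubber stop pad, so that its short end levers the flap up, and finish while still holding the tube down there. Only press the tube: do not pick it up or pull it off its fulcrum, do not touch the flap, the box or the rest of the fixture, and leave the jar, the weight and the tape roll where they stand.

Things in the scene. Friction and masses are not known exactly. Their poses are not given: they have to be found in the camera images.
- steel_tube: the lever: straight grey steel tube, 420 mm long, 16 x 16 mm, 0.3 kg, loose on the fulcrum. Origin: centre of its underside at mid length; x along the tube to its SHORT end (at the flap), z out of its top face; long end at x = -210 mm, fulcrum at x = +95 mm. At the start it slopes 0.26 rad up to the long end, held so by the flap on its short end
- tube_long_end (a point): middle of the top edge at the raised, free end of the tube; frame as steel_tube. It starts about 0.17 m above the worktop and is about 34 mm above it when the tube lies on the rubber pad. A good place to press is the top face 20 to 60 mm in from here
- tube_short_end (a point): middle of the top edge at the other end of the tube, under the tongue of the flap; frame as steel_tube
- lifter: fixed fixture: dark bed plate 60 mm wide, blue fulcrum post (two cheeks 105 mm high, the tube lies between them on a round bar) and grey open box 124 x 160 mm, 75 mm high, with test bars in it. Origin on the worktop under the fulcrum; x along the bed to the box (x = 131 to 255 mm), the tube's long end is over negative x, z up
- stop_pad (a point): centre of the top of the black rubber stop pad on the bed under the long part of the tube, 22 mm above the worktop, 265 mm from the fulcrum; the tube's underside meets it at the bottom of the stroke
- flap (a joint): angle of the heavy steel flap (about 4 kg, dark block on top) over the box, hinged on the box's far rim: 0 shut, growing as it rises, about 0.29 rad when the tube lies on the rubber pad. Nothing keeps it up: if the tube is let go it falls shut. It takes about 6 to 12 N on the tube's long end to raise it
- flap_lip (a point): top of the flap's narrow tongue (40 mm wide), above the short end of the tube
- jar_yellow: bystander: clear jar with yellow cap, 54 mm wide, 75 mm high; origin centre of its foot
- weight: bystander: slotted steel weight, 46 mm wide, 28 mm high; origin centre of its foot
- tape_roll: bystander: roll of masking tape lying flat, 82 mm wide, 24 mm high; origin centre of its foot

How it is judged (in metres and radians):
At the end, for the whole second after the job is handed in: Through the last second the fingers press the tube (2 to 60 N), its long end's upper edge is under 48 mm above the worktop, the tube is still, its short end under the flap's tongue, the flap still at more than 0.25 rad; jar, weight and tape roll within 20 mm of their places (value of joint flap above 0.25 rad and velocity of joint flap between -0.05 and 0.05 rad/s and z of tube_long_end in the frame of lifter below 0.048 m and contact force between the fingers and steel_tube between 2 and 60 N and distance between flap_lip and tube_short_end below 0.06 m and linear speed of steel_tube below 0.03 m/s and distance of each of jar_yellow, weight, tape_roll from where it was at the start of the episode below 0.02 m); the arm keeps its last pose, push and grip.
It fails at once if the tube is lifted: its middle rises more than 15 mm or its short end leaves the flap's tongue (height (world z) of steel_tube above 0.117254 m or distance between flap_lip and tube_short_end above 0.07 m).
It fails at once if the flap is jerked up (faster than 0.6 rad/s) (velocity of joint flap above 0.6 rad/s).
It fails at once if the robot pushes on the fixture itself: flap, box, post or bed (more than 3 N) (contact force between any of the arm, the fingers and lifter above 3 N).
It fails at once if a bystander is moved more than 20 mm or tipped (distance of any of jar_yellow, weight, tape_roll from where it was at the start of the episode above 0.02 m or angle between any of jar_yellow, weight, tape_roll's own z axis and vertical above 0.3 rad).
It also fails if it takes over 32 s, if anything falls off the work surface, if the arm or the gripper's body presses on something with over 40 N, if the wrist force passes 120 N, or if a joint passes its speed limit or range.

## Working session

There is one attempt and no reset: what is moved stays moved. The work goes in short steps, Python scripts to look and compute and a tool call to move; the robot and the scene stay as the last step left them, time stands still between calls to the robot, and variables do not carry over. Pictures are saved under pics/ and viewed, at most 10 in all, crops included, and the job is handed in when it is done.

Besides the shell and the picture viewer there is one more tool, called after "Call:" as name(argument=value, ...) on one line, values as JSON. jog_arm: Moves the arm, as the interface text tells. Its arguments: {"type":"object","properties":{"delta_pos":{"type":"array"},"turn":{"type":"array"},"grip":{"type":"array"}},"required":["delta_pos","turn","grip"]}

```bash
mkdir -p pics; cat > h.py <<'E'
from rig import *
import numpy as np, cv2
def ray(c,u,v):
    f=200/np.tan(np.radians(c["fovy"])/2)
    f=c["color"].shape[0]/2/np.tan(np.radians(c["fovy"])/2)
    K=np.array([[f,0,c["cx"]],[0,f,c["cy"]],[0,0,1.]])
    xd=np.array([(u-c["cx"])/f,(v-c["cy"])/f]); x=xd.copy()
    for _ in range(30): x=xd/(1+c["k1"]*(x@x))
    M=np.array(c["camera_from_world"]); R=M[:3,:3]; t=M[:3,3]
    return -R.T@t, R.T@np.array([x[0],-x[1],-1])
def atz(c,u,v,z):
    o,d=ray(c,u,v); return o+d*(z-o[2])/d[2]
def tri(c1,p1,c2,p2):
    o1,d1=ray(c1,*p1);o2,d2=ray(c2,*p2)
    s=np.linalg.lstsq(np.c_[d1,-d2],o2-o1,rcond=None)[0]
    a=o1+s[0]*d1;b=o2+s[1]*d2
    return (a+b)/2,np.linalg.norm(a-b)
E
python3 - <<'E'
from h import *
import pickle
C={}
for n in("scene","top"):
    C[n]=capture(n); cv2.imwrite(f"pics/{n}0.png",C[n]["color"])
pickle.dump(C,open("c0.pkl","wb"))
s=read_state();print(s["time_s"],s["position"],s["tcp_rot"],s["force"])
E
```

```text
0.1 [ 0.27496168 -0.56053646  0.22169107] [[ 8.97899419e-01  4.40200356e-01 -5.30068676e-04]
 [ 4.40200541e-01 -8.97897554e-01  1.86182358e-03]
 [ 3.43628033e-04 -1.90506682e-03 -9.99998126e-01]] [ 0.45063138 -0.38917917 -0.04578548]
```

View pics/scene0.png

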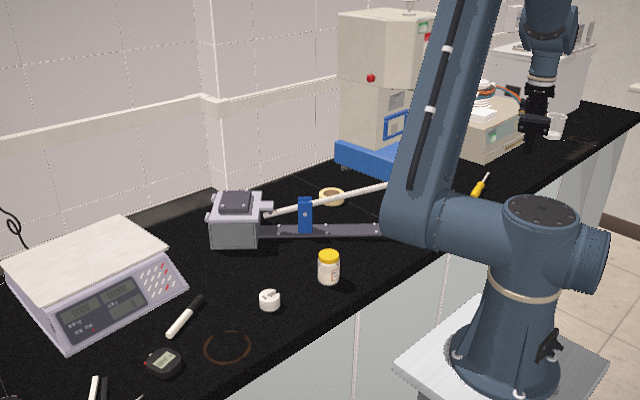

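View pics/top0.png

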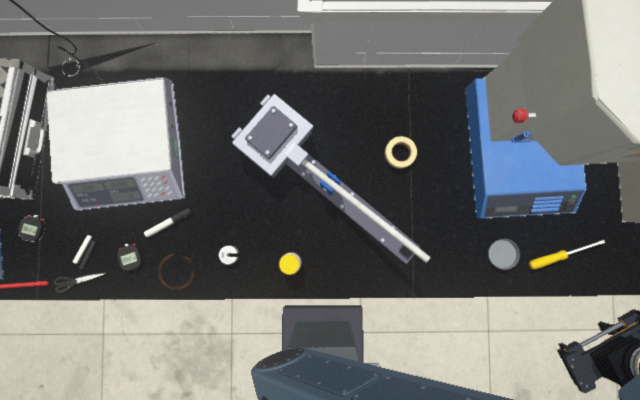

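The top view shows the tube running from about (300,157) at the flap to (428,260) at its free end. The jar is at (290,263), the weight at (229,255) and the tape at (401,152). I'll enlarge the tube.

```bash
python3 - <<'E'
from h import *
import pickle
C=pickle.load(open("c0.pkl","rb"))
im=C["top"]["color"][130:280,280:440]
cv2.imwrite("pics/top0c.png",cv2.resize(im,None,fx=4,fy=4,interpolation=cv2.INTER_CUBIC))
c=C["top"]
for n,u,v,z in (("long",428.5,260,.17),("short",300,157,.07),("jar",290,263,.075),("weight",229,255,.028),("tape",401,152,.024)): print(n,atz(c,u,v,z).round(3))
E
```

```text
long [ 0.436 -0.251  0.17 ]
short [0.691 0.045 0.07 ]
jar [0.424 0.07  0.075]
weight [0.442 0.233 0.028]
tape [ 0.711 -0.221  0.024]
```

View pics/top0c.png

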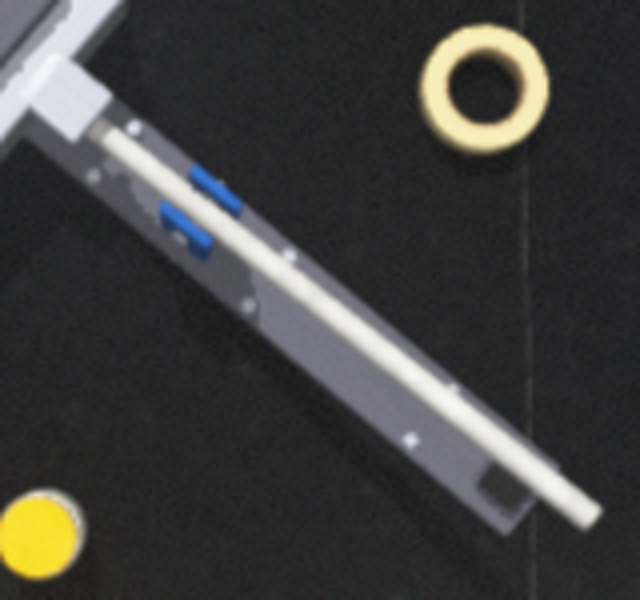

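```bash
python3 - <<'E'
from h import *
import pickle
c=pickle.load(open("c0.pkl","rb"))["top"]
q=lambda x,y:(280+x/4-.375,130+y/4-.375)
L=atz(c,*q(592,517),.172); F=atz(c,*q(208,214),.094); N=atz(c,*q(104,130),.077)
P=atz(c,*q(502,487),.022);B=atz(c,*q(507,533),.008)
print(L,F,N,P,np.linalg.norm(L-F),np.linalg.norm(L-N),"pad-F",np.linalg.norm((P-F)[:2]))
d=(N-L)[:2];d/=np.linalg.norm(d);print(d,np.degrees(np.arctan2(d[1],d[0])), "dF",np.degrees(np.arctan2(*(F-L)[1::-1])))
s=.27 # dist of press from fulcrum
for th in np.linspace(.26,-.21,7):
    h=s*np.cos(th)-.016*np.sin(th); z=.0778+s*np.sin(th)+.016*np.cos(th)
    print(round(th,3),round(h,4),round(z,4))
p=L[:2]+.038*d;print("press",p, "delta cm",(p-np.array([.275,-.561]))*100)
E
```

```text
[ 0.43844923 -0.24864788  0.172     ] [ 0.62065633 -0.03446886  0.094     ] [0.67628014 0.03043555 0.077     ] [ 0.44820867 -0.22666359  0.022     ] 0.29181514672310627 0.3787823942892903 pad-F 0.2582189200465425
[0.64861369 0.76111778] 49.562838513292256 dF 49.611410036824864
0.26 0.2568 0.1627
0.182 0.2627 0.1423
0.103 0.2669 0.1216
0.025 0.2695 0.1005
-0.053 0.2705 0.0794
-0.132 0.2698 0.0582
-0.21 0.2674 0.0372
press [ 0.46309655 -0.21972541] delta cm [18.80965536 34.12745943]
```

Call:
jog_arm(delta_pos=[[1,2,0.5],[3,6,1],[5.5,10,1],[8,14.5,1],[10.5,19,1],[13,23.5,1],[15,27.5,1],[17,31,1],[18.3,33.2,0.5],[18.8,34.1,0],[18.8,34.1,-1],[18.8,34.1,-1.5]], turn=[2,5,8,11,14,17,20,22,23.4,23.4,23.4,23.4], grip=[1,1,1,1,1,1,1,1,1,1,1,1])

```text
time_s: 1.6
position: [0.4624, -0.2205, 0.2067]
tcp_rot: [[0.65, 0.76, -0.001], [0.76, -0.65, 0.001], [-0.0, -0.001, -1.0]]
force: [-0.1, 0.7, -0.5]
opening: 0.005
grasp_force: 0.0
```

```bash
python3 - <<'E'
from h import *
s=read_state();print(s["time_s"],s["position"],s["tcp_rot"][:,0],s["force"],s["opening"])
for n,(a,b,w,h) in {"top":(360,190,110,110),"scene":(180,100,320,200)}.items():
    c=capture(n);f=400//w*1.0 if w<200 else 2
    cv2.imwrite(f"pics/{n}1.png",cv2.resize(c["color"][b:b+h,a:a+w],None,fx=5 if w<200 else 2,fy=5 if w<200 else 2,interpolation=cv2.INTER_CUBIC))
E
```

```text
1.6 [ 0.46239514 -0.22045778  0.20669587] [ 6.49744017e-01  7.60152981e-01 -3.98182633e-04] [-0.12679622  0.72035146 -0.5302924 ] 0.005309206403857733
```

View pics/top1.png

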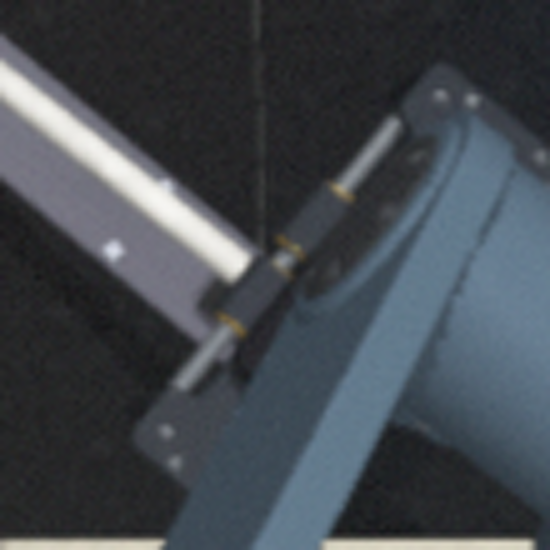

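View pics/scene1.png

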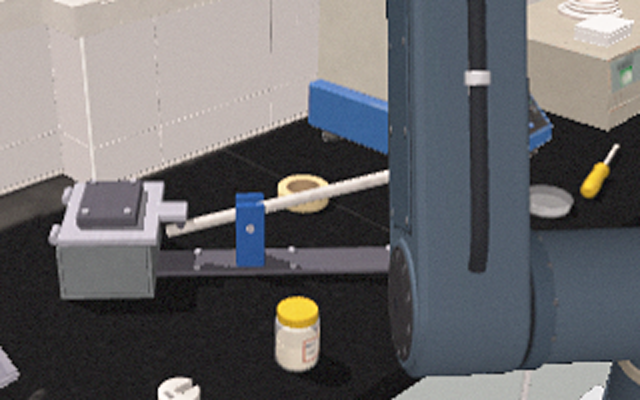

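The closed fingers sit over the tube, about 40 mm in from its end. The bystanders are clear, so I'll descend gently to first contact.

Call:
jog_arm(delta_pos=[[0.05,0.05,-0.5],[0.05,0.05,-1],[0.05,0.05,-1.5],[0.05,0.05,-2],[0.05,0.05,-2.4],[0.05,0.05,-2.8],[0.05,0.05,-3.1],[0.05,0.05,-3.4],[0.05,0.05,-3.7],[0.05,0.05,-4.0],[0.05,0.05,-4.3],[0.05,0.05,-4.6]], turn=[0,0,0,0,0,0,0,0,0,0,0,0], grip=[1,1,1,1,1,1,1,1,1,1,1,1])

```text
time_s: 3.2
position: [0.4638, -0.2203, 0.1619]
tcp_rot: [[0.649, 0.761, 0.0], [0.761, -0.649, -0.002], [-0.001, 0.001, -1.0]]
force: [-2.9, -2.3, 7.9]
opening: 0.008
grasp_force: 3.0
```

Call:
jog_arm(delta_pos=[[-0.1,-0.1,-0.35],[-0.17,-0.2,-0.75],[-0.24,-0.28,-1.15],[-0.32,-0.37,-1.55],[-0.38,-0.45,-1.95],[-0.44,-0.52,-2.35],[-0.5,-0.58,-2.75],[-0.55,-0.64,-3.15],[-0.6,-0.7,-3.55],[-0.65,-0.75,-3.95],[-0.68,-0.8,-4.35],[-0.72,-0.84,-4.75]], turn=[0,0,0,0,0,0,0,0,0,0,0,0], grip=[1,1,1,1,1,1,1,1,1,1,1,1])

```text
time_s: 4.7
position: [0.457, -0.2288, 0.1148]
tcp_rot: [[0.649, 0.761, 0.001], [0.761, -0.649, -0.002], [-0.0, 0.002, -1.0]]
force: [-1.5, -0.8, 5.7]
opening: 0.005
grasp_force: 3.1
```

```bash
python3 - <<'E'
from h import *
c=capture("scene")
cv2.imwrite("pics/scene2.png",cv2.resize(c["color"][140:280,180:420],None,fx=3,fy=3,interpolation=cv2.INTER_CUBIC))
E
```

```text
(no output)
```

View pics/scene2.png

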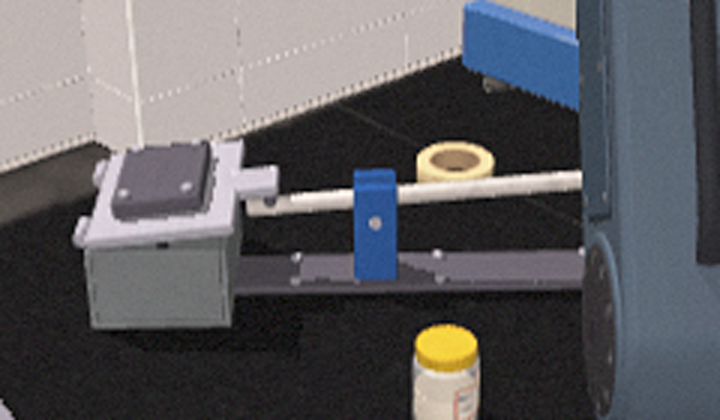

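The flap is rising, and the tube's short end (265,200) is still under the tongue. I'll continue.

Call:
jog_arm(delta_pos=[[-0.03,-0.03,-0.4],[-0.06,-0.07,-0.8],[-0.09,-0.1,-1.2],[-0.11,-0.13,-1.6],[-0.13,-0.15,-2.0],[-0.15,-0.17,-2.4],[-0.16,-0.18,-2.8],[-0.17,-0.2,-3.2],[-0.17,-0.2,-3.6],[-0.17,-0.2,-4.0],[-0.16,-0.19,-4.4],[-0.15,-0.17,-4.8]], turn=[0,0,0,0,0,0,0,0,0,0,0,0], grip=[1,1,1,1,1,1,1,1,1,1,1,1])

```text
time_s: 6.25
position: [0.4561, -0.2311, 0.0672]
tcp_rot: [[0.649, 0.761, 0.003], [0.761, -0.649, -0.003], [-0.0, 0.004, -1.0]]
force: [-1.5, -0.1, 9.7]
opening: 0.004
grasp_force: 4.8
```

Call:
jog_arm(delta_pos=[[0.0,0.0,-0.35],[0.03,0.03,-0.7],[0.06,0.06,-1.05],[0.08,0.09,-1.4],[0.1,0.12,-1.7],[0.12,0.14,-1.95],[0.14,0.16,-2.2],[0.16,0.18,-2.4],[0.17,0.2,-2.6],[0.18,0.21,-2.75],[0.18,0.21,-2.9],[0.18,0.21,-2.9]], turn=[0,0,0,0,0,0,0,0,0,0,0,0], grip=[1,1,1,1,1,1,1,1,1,1,1,1])

```text
time_s: 7.75
position: [0.4581, -0.23, 0.043]
tcp_rot: [[0.648, 0.761, 0.005], [0.761, -0.648, -0.006], [-0.001, 0.007, -1.0]]
force: [-9.4, 0.7, 48.4]
opening: 0.006
grasp_force: 24.2
```

Call:
jog_arm(delta_pos=[[0,0,0.1],[0,0,0.2],[0,0,0.25],[0,0,0.25],[0,0,0.25],[0,0,0.25]], turn=[0,0,0,0,0,0], grip=[1,1,1,1,1,1])

```text
time_s: 8.5
position: [0.458, -0.2298, 0.0435]
tcp_rot: [[0.648, 0.761, 0.004], [0.761, -0.648, -0.005], [-0.001, 0.006, -1.0]]
force: [-6.7, -2.0, 30.8]
opening: 0.004
grasp_force: 15.6
```

```bash
python3 - <<'E'
from h import *
c=capture("scene")
a=cv2.resize(c["color"][140:280,180:420],None,fx=2.4,fy=2.4,interpolation=cv2.INTER_CUBIC)
t=capture("top")
b=cv2.resize(t["color"][120:290,220:460],None,fx=2.4,fy=2.4,interpolation=cv2.INTER_CUBIC)[:260*1]
cv2.imwrite("pics/end.png",np.vstack([a[:300],cv2.resize(t["color"][130:280,215:455],(576,300),interpolation=cv2.INTER_CUBIC)]))
s=read_state();print(s["position"],s["force"],s["qvel"])
E
```

```text
[ 0.45798216 -0.22986883  0.0434777 ] [-5.55217304 -1.81224509 31.6159955 ] [-0.02114461  0.05078446  0.01070371  0.12712957  0.10516272 -0.00207398]
```

View pics/end.png

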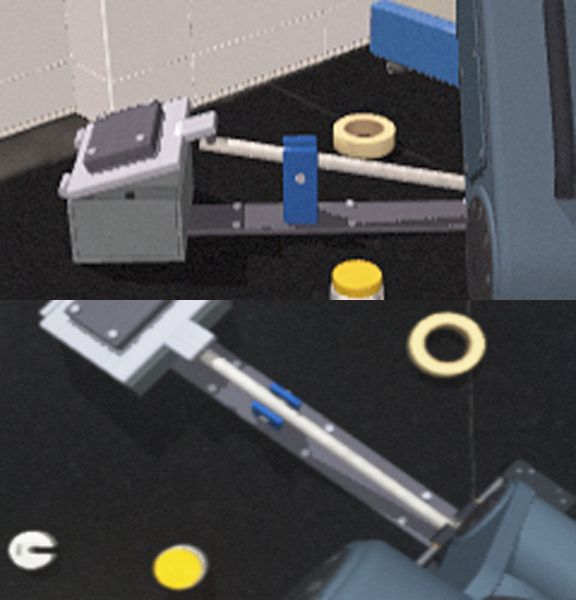

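The flap is open, with the tongue at (205,125) and the short end just beneath it. The tube lies on the pad with about 31 N on it, and the bystanders are unmoved.

```bash
python3 -c "
from rig import *
print(hand_in())"
```

```text
the job is handed in; nothing more can be done
None
```

The tube is pressed down on the rubber pad and held there with about 31 N, the flap is open, the bystanders look unmoved in the last pictures, and the job is handed in; no verdict came back.

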